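# Take the spare microscope objective out of its sliding-lid case

## Robot

A 6-joint arm with a two-finger parallel gripper is mounted at the origin on a cart in front of the work surface, level with it; the furniture and walls round the work are solid. World frame = base frame: x ahead of the robot, y to its left, z up, the work surface at z = 0. Lengths are in mm, angles in rad, forces in N, time in s.
With the tool pointing down it reaches from about 350 to 850 mm from the base axis. Payload 8.1 kg.
Tool frame: the origin (TCP) lies midway between the tips of the shut fingers; the grasp point (between the pads) lies 19 mm behind it; z points along the fingers, y is the direction in which the jaws open and shut (so a half turn about z gives the same grasp; the last joint's range is limited). The gripper opens to 93 mm and grips with 3 to 60 N. Pads are 15 mm wide; open, the fingers measure 128 mm over their backs; the gripper's body (75 mm by 188 mm) begins 65 mm behind the grasp point.
Start: joints at [1.187, 0.13, 1.488, -0, 1.523, -0.085], TCP at [176.602, 573.425, 218.635] pointing down, gripper open.
Joint ranges: [-2.96, 2.96], [-0.89, 2.26], [0.02, 2.5], [-1.34, 4.48], [0, 2.73], [-2.66, 2.66]. Speed limits (rad/s): [2.39, 2.39, 2.79, 3.14, 3.14, 3.14].

## Interface

Orientations are given as a unit quaternion [x, y, z, w].
In Python, from workcell import bot, eyes, models gives the robot as it stands.
- The arm moves only by the tool play_rows, never from a script. Its argument "series" is a list of rows, each an object with "linear": the shift along the tool's x, y, z in cm, a list of three; "rotation": the turn, a rotation vector about the tool's x, y, z in degrees, a list of three. A call has 1 to 10 rows; each row is the pose to reach, as a shift and turn from the pose measured when the call began, along the tool's axes at that moment; what a row does not reach only later rows make up. A row lasts 1/10 s, in which the tool goes at most 50 mm and 8.59 degrees, less where a joint would pass 70% of its speed; a pose out of reach is approached as far as the arm can. A call with a gripper value outside its range is refused whole. "fingers" is the opening, from 0 (shut) to 1 (fully open), set as the call begins (left out, the last holds). The fingers move at their own pace and stop on an object; "grip_force" is the grip in N (left out, the last holds). Time passes only in rows, so rows that repeat a pose let the fingers close. It gives the time, the measured TCP pose, the force and the opening at its end, in the units of the state.
- bot.observe(): the state, without advancing time (a new reading comes with each control period).
- eyes.camera(name): name is "side" or "top"; returns (picture, depth): 420x560x3 uint8, blue, green, red; 420x560 float32, mm along the optical axis (not along the pixel's ray), 0 where there is no reading.
- eyes.calibration(name): a dict with "camera_matrix" (3x3 intrinsics, pixels), "dist" ([k1, k2, p1, p2, k3] as OpenCV has them; the pictures are not rectified), "R" (3x3) and "t" (3): a world point X has camera coordinates R X + t. Camera axes: x right, y down, z forward; pixel columns grow to the right and rows downward; lengths in mm; the calibration is good to about 2 mm. A picture is of the moment at which its call begins. calibration takes no time and is no camera call.
- bot.hand_in(): hands the job in, once; it reports no verdict.
Trained networks look in the newest picture that a camera, given by its name, has taken for a name from the list of things; names that differ only in an ending like _2 or _b are one class to them, and where a whole thing is asked for, a point or a joint stands for the part that bears it (a point fixed in the world has none). Each returns a list of dicts, best first, with "p" (0 to 1); they miss things now and then, are a little off and sometimes report something else, mostly with a low value. They report only what shows in the picture. A call takes as long as a camera call. They do not tell look-alikes from the thing itself.
- models.regions_of(camera, query): "region" (420x560 bool, what is visible of it) and "extent" ([centre column, centre row, width, height] in pixels, round what is visible of it).
- models.tip_of(camera, query): "xy" ([column, row] in pixels: a listed point, or the origin of a listed thing).
The state is a dict: "time": time; "joint_pos": joint angles; "joint_velocities": joint speeds; "joint_torque": joint torques, N m; "tool_pos": TCP position; "tool_rot": TCP orientation; "force": force on the tool from outside, world axes, zero at the start; "torque": the same for the moment, N m; "width": finger opening in mm.
Only numpy, scipy, OpenCV 4.12 (cv2) and the standard library are available. Lean on these libraries where they do the work, as an engineer would, in place of code of your own. Each camera call takes 0.05 s, during which the arm holds its last target. There are 200 camera calls.

## Task

The spare microscope objective is kept in the grey case with the sliding lid. Slide the lid out along its grooves until it comes free and lay it flat on the worktop with its grip rib upward, then lift the objective out and stand it upright in the round metal dish, setting it down gently rather than dropping it.

Things in the scene. Friction and masses are not known exactly. Their poses are not given: they have to be found in the camera images.
- case: Grey plastic case fixed to the bench, 70 (x) x 110 (y) x 61.5 mm tall; origin: centre of underside, z up. Lid runs in grooves (1.5 mm play) under side lips 52 mm apart; comes out only towards +y, over the 52 mm high end wall; free after 107 mm, not liftable before. Inside 52 (x) x 100 (y) mm; objective stands in the middle, base at z = 4 mm in a 1.5 mm deep seat (pad top z = 5.5 mm).
- lid_grip (a point): White lid, loose, 60 g: plate 59 (x) x 104 (y) x 4 mm with an upright rib across it to grip, 34 (x) x 12 (y) mm, 30 mm tall. Closed: axes as the case's, point at y = 17, z = 77.5 mm in the case's frame. Site: where to grasp the rib (12 mm thick along y), 21 mm above the plate's top, 9 mm below the rib's top, 25 mm above the plate's underside; the plate reaches 38 mm from it to +y, 66 mm to -y.
- objective_mid (a point): The spare objective (loose, 120 g): an upright metal barrel 28 mm in diameter and 46 mm tall, tapering to an 18 mm nose in its top 10 mm. The point is its centre, 23 mm above its base and 23 mm below the nose; z along the barrel, up.
- dish: Round metal dish, fixed to the bench, 80 mm in outer diameter, 74 mm inside, rim 10 mm high, inner floor 4 mm above its underside. Origin at the centre of its underside. (A thin black mat, under 2 mm, covers part of the worktop here; lying on it counts as lying on the worktop.)
Not all that is in view belongs to the job. Several things look just like the dish: the one meant starts farthest to the robot's left.

How it is judged (in metres and radians):
On the way, in this order (a step that is already met when the one before it is completed fails the run):
1. the lid is slid more than half way out, still in its grooves (y of lid_grip in the frame of case between 0.062 and 0.14 m and z of lid_grip in the frame of case between 0.068 and 0.088 m), for 0.02 s.
2. the objective is lifted out of the case (height (world z) of objective_mid above 0.075 m), for 0.05 s.
At the end, for the whole second after the job is handed in: The lid lies flat on the worktop, rib upward (within 10 degrees, within 8 mm of its resting height); the objective stands upright (within 10 degrees) on the floor of the dish, inside its rim (centre within 28 mm of the dish's centre); both at rest (height (world z) of lid_grip between 0.017 and 0.033 m and angle between each of lid_grip, objective_mid's own z axis and vertical below 0.17 rad and horizontal distance between objective_mid and dish below 0.028 m and z of objective_mid in the frame of dish between 0.021 and 0.034 m and linear speed of each of objective, lid below 0.03 m/s); the robot touches nothing.
It fails at once if the objective is dropped: it moves faster than 0.6 m/s (a fall of about 18 mm) without being held (contact force between the fingers and objective below 0.05 N and linear speed of objective above 0.6 m/s).
It also fails if it takes over 58 s, if anything falls off the work surface, if the arm or the gripper's body presses on something with over 40 N, if the wrist force passes 120 N, or if a joint passes its speed limit or range.

## Working session

There is one attempt and no reset: what is moved stays moved. The work goes in short steps, Python scripts to look and compute and a tool call to move; the robot and the scene stay as the last step left them, time stands still between calls to the robot, and variables do not carry over. Pictures are saved under pics/ and viewed, about 8 in all and at most 12, crops included, and the job is handed in when it is done.

Besides the shell and the picture viewer there is one more tool, called as a command line: name --argument value ..., lists and objects as JSON in quotes. play_rows: Moves the arm, as the interface text tells. Its arguments: {"type":"object","properties":{"series":{"type":"array","items":{"type":"object","properties":{"linear":{"type":"array","items":{"type":"number"}},"rotation":{"type":"array","items":{"type":"number"}}}}},"fingers":{"type":"number"},"grip_force":{"type":"number"}},"required":["series"]}

```bash
mkdir -p pics; cat > h.py <<'E'
import numpy as np, cv2
from workcell import bot, eyes, models
def ray(cam,uv):
    c=eyes.calibration(cam);K=np.array(c['camera_matrix'],float);d=np.array(c['dist'],float)
    R=np.array(c['R'],float);t=np.array(c['t'],float).ravel()
    n=cv2.undistortPoints(np.array(uv,float).reshape(-1,1,2),K,d).reshape(-1,2)
    return -R.T@t, np.c_[n,np.ones(len(n))], R, t
def at_z(cam,uv,z):
    o,n,R,t=ray(cam,uv); D=n@R
    return o+D*((z-o[2])/D[:,2])[:,None]
def at_depth(cam,uv,dep):
    o,n,R,t=ray(cam,uv); return (n*np.ravel(dep)[:,None]-t)@R
def cloud(cam,depth,mask=None):
    m=depth>0
    if mask is not None: m&=mask
    v,u=np.nonzero(m); return at_depth(cam,np.c_[u,v],depth[v,u]),np.c_[u,v]
E
python3 - <<'E'
from h import *
s=bot.observe();print({k:np.round(v,3) for k,v in s.items()})
for cam in('top','side'):
    p,d=eyes.camera(cam);cv2.imwrite(f'pics/{cam}0.png',p);np.save(f'{cam}0.npy',d)
    c=eyes.calibration(cam);print(cam,np.round(-np.array(c['R']).T@np.ravel(c['t'])),np.round(c['R'],2).tolist())
    for q in('case','lid_grip','dish'):
        for r in models.regions_of(cam,q)[:5]:
            P,_=cloud(cam,d,r['region']); print(cam,q,round(r['p'],2),np.round(r['extent']),np.round(np.median(P,0)) if len(P) else None, np.round(np.percentile(P,[2,98],axis=0)).tolist() if len(P) else '')
        for r in models.tip_of(cam,q)[:5]: print('  tip',cam,q,round(r['p'],2),np.round(r['xy'],1), np.round(at_z(cam,r['xy'],77.5 if q=='lid_grip' else 0),1))
E
```

```text
{'time': np.float64(0.0), 'joint_pos': array([ 1.187,  0.131,  1.489,  0.   ,  1.523, -0.085]), 'joint_velocities': array([ 0.002,  0.001, -0.002,  0.   ,  0.001,  0.001]), 'joint_torque': array([ 1.0000e-03, -5.5983e+01, -4.9177e+01,  7.7000e-02,  3.5000e-02,
       -0.0000e+00]), 'tool_pos': array([176.381, 572.902, 217.598]), 'tool_rot': array([ 0.149,  0.989, -0.001, -0.   ]), 'force': array([-0.294, -0.279,  0.07 ]), 'torque': array([ 0.014,  0.031, -0.034]), 'width': np.float64(93.057)}
top [ 356.   34. 1409.] [[0.0, -1.0, 0.01], [-0.98, -0.0, -0.22], [0.22, -0.0, -0.98]]
top case 0.85 [198. 251.  43.  26.] [501. 235.  59.] [[485.0, 197.0, 6.0], [562.0, 298.0, 66.0]]
  tip top case 0.96 [195.9 251.8] [[526.7 259.    0. ]]
top lid_grip 0.61 [194. 248.  37.  23.] [524. 256.  57.] [[499.0, 209.0, 51.0], [551.0, 306.0, 87.0]]
  tip top lid_grip 0.98 [186.6 249.8] [[522.8 273.   77.5]]
top dish 0.81 [368. 169.  25.  25.] [ 791. -257.    5.] [[752.0, -292.0, -2.0], [827.0, -222.0, 13.0]]
  tip top dish 0.76 [368.8 167.9] [[ 786.6 -263.1    0. ]]
  tip top dish 0.62 [238.6 252.7] [[524.7 132.6   0. ]]
side [667. 852. 844.] [[-1.0, 0.03, -0.02], [0.03, 0.68, -0.73], [-0.01, -0.73, -0.68]]
  tip side case 0.69 [340.2 277.2] [[509.5 214.    0. ]]
side lid_grip 0.92 [338. 279.  30.  36.] [526. 274.  57.] [[498.0, 208.0, 54.0], [552.0, 307.0, 87.0]]
  tip side lid_grip 0.64 [339.2 274. ] [[525.1 262.9  77.5]]
side dish 0.71 [332. 251.  29.  24.] [526. 126.   4.] [[489.0, 88.0, 0.0], [560.0, 158.0, 12.0]]
  tip side dish 0.77 [332.1 252.9] [[521. 129.   0.]]
```

View pics/top0.png

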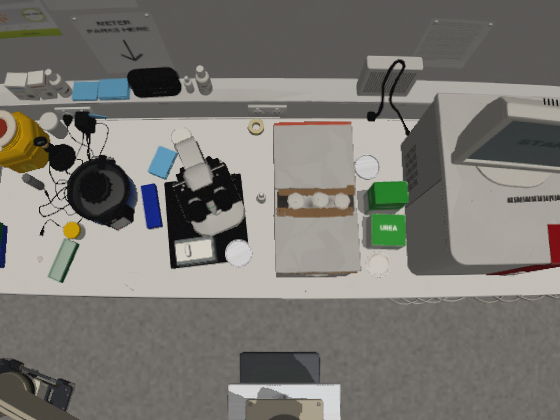

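View pics/side0.png

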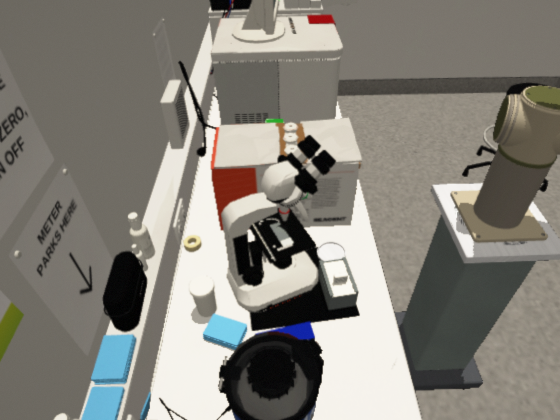

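The top view shows the case at about (195,250), the nearest-left dish at (238,253), and the microscope standing behind and above them on the mat. The side view shows the case and rib at about (338,280), with the dish just behind at (332,252). I'll measure the case pose and the clearances around it.

```bash
python3 - <<'E'
from h import *
C=[]
for cam in('top','side'):
    P,_=cloud(cam,np.load(f'{cam}0.npy'));C.append(P)
    b=lambda x0,x1,y0,y1,z0,z1:P[(P[:,0]>x0)&(P[:,0]<x1)&(P[:,1]>y0)&(P[:,1]<y1)&(P[:,2]>z0)&(P[:,2]<z1)]
    for n,q in(('rib',b(480,580,180,330,78,110)),('lidtop',b(470,575,180,330,50,66)),('dish',b(470,580,80,175,6.5,15)),('mat',b(470,570,310,450,-10,12))):
        if len(q)>5:
            r=cv2.minAreaRect(q[:,:2].astype(np.float32));print(cam,n,len(q),np.round(np.median(q,0),1),'rect',np.round(r[0],1),np.round(r[1],1),round(r[2],1),'z',np.round(np.percentile(q[:,2],[5,50,95]),1))
P=np.vstack(C)
# max height map 20mm cells
xs=np.arange(380,760,20);ys=np.arange(500,20,-20)
print('      '+' '.join(f'{y:4d}' for y in ys))
for x in xs[::-1]:
    row=[]
    for y in ys:
        q=P[(abs(P[:,0]-x)<10)&(abs(P[:,1]-y)<10),2];row.append(f'{q.max():4.0f}' if len(q) else '   .')
    print(x,' ',' '.join(row))
a=cv2.imread('pics/top0.png')[110:290,130:290];b=cv2.imread('pics/side0.png')[200:345,260:400]
cv2.imwrite('pics/crop0.png',np.hstack([cv2.resize(a,(480,540),interpolation=2),cv2.resize(b,(320,331),interpolation=2) if 0 else cv2.copyMakeBorder(cv2.resize(b,(320,331),interpolation=2),0,209,0,0,0)]))
E
```

```text
top rib 53 [523.7 269.6  85.2] rect [522.6 270.3] [31.4 12. ] 8.5 z [80.  85.2 88.4]
top lidtop 848 [524.9 250.5  57.6] rect [524.6 254.8] [ 70.5 109.7] 7.8 z [52.4 57.6 64. ]
top dish 187 [522.7 130.7   8.6] rect [524.5 128.8] [90.7 81.7] 86.9 z [ 6.8  8.6 13.2]
top mat 1465 [519.  383.3   0.6] rect [520.5 380.2] [ 99.1 139.7] 0.2 z [-4.1  0.6  5.6]
side rib 80 [524.9 274.4  84.5] rect [524.4 272.1] [34.2 13. ] 6.8 z [78.8 84.5 88.4]
side lidtop 968 [527.5 261.8  57.5] rect [526.6 254.5] [ 71.1 110.8] 8.3 z [53.5 57.5 63.1]
side dish 87 [527.1 118.8   9. ] rect [527.6 125.3] [78.3 62.7] 12.6 z [ 6.6  9.  12.1]
side mat 2348 [520.4 385.1   0.7] rect [520. 380.] [ 99.8 139.9] 0.0 z [-2.   0.7  3.6]
       500  480  460  440  420  400  380  360  340  320  300  280  260  240  220  200  180  160  140  120  100   80   60   40
740    151  141  142    6    5    8    5   26    6   48  131  289  291  294  294  181  184  185   40    6    5    7    6  241
720    161  151  143  137   37   38   35    8    7   45  121  133  296  294  297  291  192  186  176    6    7    9    7  240
700    164  156
[... 1426 characters left out ...]
   66   65   65    5    7    9    5    9   14   12    4    6    6  166
460      8    6    6    5    5    5    6    6    7    9    7    6    7    6    6    5    5    7    5    8    7    6    5    5
440      7    6    7    7    8    6    7    7    9    5   10    6    9    7    7    5    7    5    7    6    6    6    8    5
420      4    9    6    6   10    6    6    9    9   10    9    5    9    6    6    7    8   10    8    8    5    8    6    5
400      7    7    8    7    7    5    5    6    7    7    6    8    6    5    7    6    6    7    7    9    6    6    8    6
380   -886 -880 -887 -889 -890 -880 -878 -888 -886 -891 -892 -889 -889 -891 -892 -887 -885 -893 -887 -890 -887 -890 -892 -891
```

View pics/crop0.png

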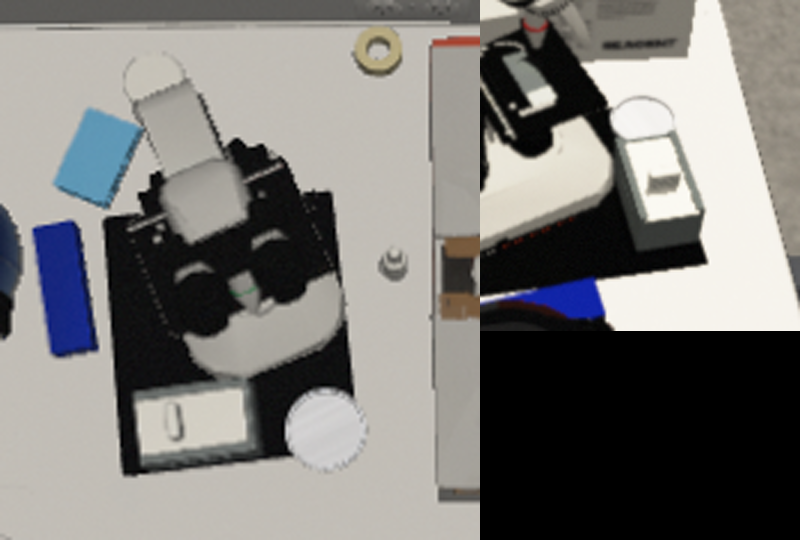

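The case yaw is about 8° and its centre is about (525.5, 254.5), with the rib on the +y side as described. The microscope head may overhang it, so I'll check the space above.

```bash
python3 - <<'E'
from h import *
P=np.vstack([cloud(c,np.load(f'{c}0.npy'))[0] for c in('top','side')])
ys=np.arange(340,80,-20)
print('min x per y, z slab');print('        '+' '.join(f'{y:4d}' for y in ys))
for z in range(95,420,25):
    print(z,z+25,' ',' '.join((lambda q:f'{np.percentile(q,3):4.0f}' if len(q)>2 else '   .')(P[(abs(P[:,1]-y)<10)&(P[:,2]>z)&(P[:,2]<z+25)&(P[:,0]<760)&(P[:,0]>300),0]) for y in ys))
# solve poses
from scipy.spatial.transform import Rotation as R
s=bot.observe();R0=R.from_quat(s['tool_rot']);p0=np.array(s['tool_pos'])
print(np.round(R0.as_matrix(),3))
E
```

```text
min x per y, z slab
         340  320  300  280  260  240  220  200  180  160  140  120  100
95 120      .    .  714  708  711  713    .    .    .    .    .    .    .
120 145      .    .  727  716  702  709  753  750    .    .    .    .    .
145 170      .    .  674  650  610  709  720  726    .    .    .    .    .
170 195      .    .  662  625  590  594  607  611  621  630  637  639    .
195 220      .    .    .  738  736    .  668  651    .    .    .    .    .
220 245      .    .    .  738  735  612  605  646    .    .    .    .    .
245 270      .    .    .  743  702  619  610  601  590    .    .    .    .
270 295      .    .    .  743  702  672  623  608  599    .    .    .    .
295 320      .    .    .    .    .  593  636  603  606    .    .    .    .
320 345      .    .    .    .    .  596  589  604  607  607  627    .    .
345 370      .    .    .    .    .  600  568  555  561  586  575  578    .
370 395      .    .    .    .    .    .  556  551  558  583  577  584    .
395 420      .    .    .    .    .    .    .    .    .    .    .    .    .
[[-0.956  0.294  0.   ]
 [ 0.294  0.956  0.   ]
 [-0.     0.    -1.   ]]
```

```bash
cat >> h.py <<'E'
from scipy.spatial.transform import Rotation as Ro
def orient(yaw,lean):
    """tool y horizontal at yaw deg; fingers tilt so the body leans toward yaw+90 deg"""
    a,l=np.radians([yaw,lean]); y=np.array([np.cos(a),np.sin(a),0]); n=np.array([-np.sin(a),np.cos(a),0])
    z=-(np.cos(l)*np.array([0,0,1])+np.sin(l)*n); return Ro.from_matrix(np.c_[np.cross(y,z),y,z])
def goal(grasp,yaw,lean,off=19):
    Rg=orient(yaw,lean); tcp=np.array(grasp,float)+off*Rg.as_matrix()[:,2]
    s=bot.observe();R0=Ro.from_quat(s['tool_rot'])
    d=R0.inv().apply(tcp-s['tool_pos'])/10; r=(R0.inv()*Rg).as_rotvec(degrees=True)
    print('goal tcp',np.round(tcp,1),'linear',np.round(d,2).tolist(),'rot',np.round(r,2).tolist())
def world(vecs):
    s=bot.observe();R0=Ro.from_quat(s['tool_rot']);print('world->tool cm',[np.round(R0.inv().apply(v)/10,2).tolist() for v in vecs])
def state():
    s=bot.observe();R0=Ro.from_quat(s['tool_rot']).as_matrix()
    print('t',round(float(s['time']),2),'grasp',np.round(np.array(s['tool_pos'])-19*R0[:,2],1),'yaw',round(float(np.degrees(np.arctan2(R0[1,1],R0[0,1]))),1),'zax',np.round(R0[:,2],3),'F',np.round(s['force'],1),'w',round(float(s['width']),1),'j',np.round(s['joint_pos'],2))
E
python3 -c "
from h import *
goal([440,340,240],97.8,12); goal([440,340,240],97.8-180,-12)"
```

```text
goal tcp [443.9 340.5 221.4] linear [-32.4, -14.39, -0.28] rot [-2.6, -11.81, -24.83]
goal tcp [443.9 340.5 221.4] linear [-32.4, -14.39, -0.28] rot [-16.22, 3.58, 154.33]
```

play_rows --series '[{"linear": [-4, -1.8, 0], "rotation": [-0.3, -1.5, -3.1]}, {"linear": [-8, -3.6, 0], "rotation": [-0.6, -3, -6.2]}, {"linear": [-12, -5.4, -0.1], "rotation": [-0.9, -4.5, -9.3]}, {"linear": [-16, -7.2, -0.1], "rotation": [-1.3, -6, -12.4]}, {"linear": [-20, -9, -0.2], "rotation": [-1.6, -7.5, -15.5]}, {"linear": [-24, -10.8, -0.2], "rotation": [-2, -9, -18.6]}, {"linear": [-28, -12.5, -0.3], "rotation": [-2.3, -10.5, -21.7]}, {"linear": [-32.4, -14.4, -0.3], "rotation": [-2.6, -11.8, -24.8]}, {"linear": [-32.4, -14.4, -0.3], "rotation": [-2.6, -11.8, -24.8]}, {"linear": [-32.4, -14.4, -0.3], "rotation": [-2.6, -11.8, -24.8]}]'

```text
time: 1.7
tool_pos: [444.3, 339.6, 221.7]
tool_rot: [-0.066, 0.992, 0.007, 0.104]
force: [-1.0, 0.1, 0.0]
width: 93.2
```

```bash
python3 - <<'E'
from h import *
state(); s=bot.observe();R0=Ro.from_quat(s['tool_rot']);p=np.array(s['tool_pos'])
T=[]
old=np.vstack([cloud(c,np.load(f'{c}0.npy'))[0] for c in('top','side')])
for cam in('top','side'):
    im,d=eyes.camera(cam);cv2.imwrite(f'pics/{cam}1.png',im)
    m=np.load(f'{cam}0.npy')-d>25
    m=cv2.erode(m.astype(np.uint8),np.ones((3,3)))>0
    T.append(cloud(cam,d,m)[0])
    print(cam,len(T[-1]))
T=np.vstack(T);L=R0.inv().apply(T-p)+[0,0,19]   # about the grasp point
np.save('arm.npy',L);np.save('env.npy',old)
for h in range(-20,600,40):
    q=L[(-L[:,2]>h)&(-L[:,2]<h+40)&(abs(L[:,0])<400)]
    if len(q)>5: print('behind',h,len(q),'x',np.round(np.percentile(q[:,0],[2,98])),'y',np.round(np.percentile(q[:,1],[2,98])))
E
```

```text
t 1.7 grasp [440.4 339.1 240.3] yaw 97.6 zax [ 0.206  0.028 -0.978] F [-1.   0.1  0. ] w 93.2 j [ 0.63 -0.16  1.79 -0.1   1.33 -1.06]
top 12320
side 19459
behind -20 210 x [-11.   4.] y [-54.  63.]
behind 20 193 x [-11.   4.] y [-57.  64.]
behind 60 1047 x [-37.  27.] y [-77.  92.]
behind 100 2145 x [-36.  27.] y [-90.  94.]
behind 140 789 x [-38.  21.] y [-41.  38.]
behind 180 1168 x [-43.  15.] y [-42.  43.]
behind 220 1110 x [-42.  15.] y [-11.  50.]
behind 260 1348 x [-43.  14.] y [-9. 44.]
behind 300 2088 x [-64.  76.] y [-74.  74.]
behind 340 5441 x [-70. 156.] y [-130.   78.]
behind 380 10853 x [-57. 160.] y [-144.   69.]
behind 420 5092 x [ 23. 180.] y [-165.   16.]
behind 460 170 x [164. 179.] y [-156.  -96.]
```

View pics/side1.png

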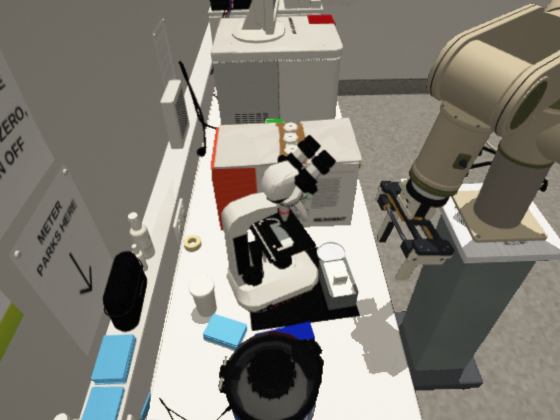

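The side view shows the gripper clear of everything at about (415,225). The tool profile is now measured: body ±37×±94 up to 140 mm behind the grasp point, a neck ±43, then an elbow ±75 from 300 mm. Next I'll search for lean and yaw values that clear the microscope and the cardboard box at both places.

```bash
cat > clr.py <<'E'
from h import *
env=np.load('env.npy');env=env[(env[:,2]>72)&(env[:,2]<450)&(env[:,0]>350)&(env[:,0]<760)&(env[:,1]>-60)&(env[:,1]<520)]
env=env[~((env[:,2]<100)&(abs(env[:,0]-525)<60)&(abs(env[:,1]-255)<70))]
# drop isolated flying pixels, thin
from scipy.spatial import cKDTree
t=cKDTree(env);env=env[[len(a)>4 for a in t.query_ball_point(env,10)]]
_,i=np.unique(np.round(env/6),axis=0,return_index=True);env=env[i]
def clr(g,yaw,lean):
    L=orient(yaw,lean).inv().apply(env-np.array(g,float));x,y,h=abs(L[:,0]),abs(L[:,1]),-L[:,2]
    def box(a,b,h0,h1):
        q=np.c_[x-a,y-b,np.maximum(h0-h,h-h1)];return (np.linalg.norm(np.maximum(q,0),axis=1)+np.minimum(q.max(1),0)).min()
    def cyl(r,h0,h1):
        q=np.c_[np.hypot(x,y)-r,np.maximum(h0-h,h-h1)];return (np.linalg.norm(np.maximum(q,0),axis=1)+np.minimum(q.max(1),0)).min()
    return np.array([box(37.5,94,60,142),cyl(46,142,300),cyl(77,298,460)])
E
python3 - <<'E'
from clr import *
b=env[(env[:,1]<70)&(env[:,2]>100)&(env[:,2]<230)];print('box face y by x',[(x,np.round(np.percentile(b[abs(b[:,0]-x)<15,1],97))) for x in range(460,720,40) if (abs(b[:,0]-x)<15).sum()>3])
for l in(0,6,12,15,18): print('lid',l,np.round(clr([523,271,80],97.8,l)),'obj',np.round(clr([525.5,254.5,34],97.8,l)),np.round(clr([525.5,254.5,94],97.8,l)))
D=np.array([525.5,127.5]);res=[]
for l in range(-20,21,4):
  for yaw in range(0,180,6):
    for ox in(-16,-10,0):
      for oy in(-12,0,12):
        if np.hypot(ox,oy)>19:continue
        c=min(clr([D[0]+ox,D[1]+oy,34],yaw,l).min(),clr([D[0]+ox,D[1]+oy,64],yaw,l).min());res.append((c,l,yaw,ox,oy))
for l in range(-20,21,4):
  print([tuple(np.round(r)) for r in sorted([r for r in res if r[1]==l])[::-1][:3]])
E
```

```text
box face y by x [(460, np.float64(28.0)), (500, np.float64(29.0)), (540, np.float64(29.0)), (580, np.float64(30.0)), (620, np.float64(28.0)), (700, np.float64(30.0))]
lid 0 [20. 20. -5.] obj [ 19.  12. -27.] [19.  4.  3.]
lid 6 [29. 36. 10.] obj [34. 27. -4.] [28. 23. 11.]
lid 12 [39. 57. 31.] obj [48. 42. 23.] [36. 44. 29.]
lid 15 [43. 68. 43.] obj [55. 50. 38.] [39. 55. 41.]
lid 18 [47. 79. 55.] obj [61. 58. 53.] [42. 67. 54.]
[(np.float64(-4.0), np.float64(-20.0), np.float64(30.0), np.float64(-10.0), np.float64(12.0)), (np.float64(-4.0), np.float64(-20.0), np.float64(30.0), np.float64(0.0), np.float64(12.0)), (np.float64(-5.0), np.float64(-20.0), np.float64(36.0), np.float64(-10.0), np.float64(12.0))]
[(np.float64(7.0), np.float64(-16.0), np.float64(12.0), np.float64(-10.0), np.float64(12.0)), (np.float64(5.0), np.float64(-16.0), np.float64(6.0), np.float64(0.0), np.float64(12.0)), (np.float64(5.0), np.float64(-16.0), np.float64(6.0), np.float64(-10.0), np.float64(12.0))]
[(np.float64(9.0), np.float64(-12.0), np.float64(6.0), np.float64(-10.0), np.float64(0.0)), (np.float64(8.0), 
[... 1685 characters left out ...]
oat64(66.0), np.float64(-10.0), np.float64(12.0)), (np.float64(16.0), np.float64(12.0), np.float64(168.0), np.float64(-10.0), np.float64(12.0))]
[(np.float64(24.0), np.float64(16.0), np.float64(54.0), np.float64(-10.0), np.float64(12.0)), (np.float64(22.0), np.float64(16.0), np.float64(60.0), np.float64(-10.0), np.float64(12.0)), (np.float64(20.0), np.float64(16.0), np.float64(60.0), np.float64(0.0), np.float64(12.0))]
[(np.float64(29.0), np.float64(20.0), np.float64(42.0), np.float64(-16.0), np.float64(0.0)), (np.float64(27.0), np.float64(20.0), np.float64(54.0), np.float64(-10.0), np.float64(12.0)), (np.float64(25.0), np.float64(20.0), np.float64(36.0), np.float64(-16.0), np.float64(0.0))]
```

Every grasp will use a 16° lean. Next is the approach above the rib.

```bash
python3 - <<'E'
from clr import *
for z in(80,110,150,190,230): print(z,np.round(clr([523.3,271.2,z],97.8,16)))
goal([523.3,271.2,150],97.8,16);world([[0,0,-70],[-13.6,99.1,0]])
E
```

```text
80 [44. 72. 47.]
110 [37. 65. 59.]
150 [42. 57. 88.]
190 [ 33.  49. 121.]
230 [ 14.  43. 157.]
goal tcp [528.5 271.9 131.7] linear [-5.49, -8.01, 10.35] rot [0.02, -4.04, -0.05]
world->tool cm [[1.45, -0.0, 6.85], [0.01, 10.0, 0.0]]
```

play_rows --series '[{"linear": [-0.8, -1.4, 3], "rotation": [0, -0.7, 0]}, {"linear": [-1.8, -2.8, 6], "rotation": [0, -1.4, 0]}, {"linear": [-2.8, -4.2, 8.5], "rotation": [0, -2.2, 0]}, {"linear": [-3.8, -5.6, 10], "rotation": [0, -3, 0]}, {"linear": [-4.8, -7, 10.35], "rotation": [0, -4, 0]}, {"linear": [-5.49, -8.01, 10.35], "rotation": [0, -4.04, -0.05]}, {"linear": [-5.49, -8.01, 10.35], "rotation": [0, -4.04, -0.05]}, {"linear": [-5.49, -8.01, 10.35], "rotation": [0, -4.04, -0.05]}]' --fingers 0.55 --grip_force 20

```text
time: 2.6
tool_pos: [529.2, 272.6, 133.4]
tool_rot: [-0.067, 0.988, 0.01, 0.14]
force: [0.0, -0.7, 0.3]
width: 51.6
```

```bash
python3 - <<'E'
from h import *
state(); goal([523.3,271.2,80],97.8,16)
im,d=eyes.camera('side');cv2.imwrite('pics/side2.png',cv2.resize(im[60:340,200:480],(700,700),interpolation=2)[:600])
im,d=eyes.camera('top')
for c in('top','side'):
    for r in models.tip_of(c,'lid_grip')[:2]: print(c,r['p'],at_z(c,r['xy'],77.5))
E
```

```text
t 2.6 grasp [524.  271.8 151.7] yaw 97.8 zax [ 0.275  0.039 -0.961] F [ 0.  -0.7  0.3] w 51.6 j [ 0.44 -0.08  1.89 -0.09  1.07 -1.23]
goal tcp [528.5 271.9  61.7] linear [2.06, -0.07, 6.87] rot [0.07, 0.11, -0.03]
top 0.56 [[526.20122329 266.64227555  77.5       ]]
side 0.87 [[519.11490429 261.65829134  77.5       ]]
```

View pics/side2.png

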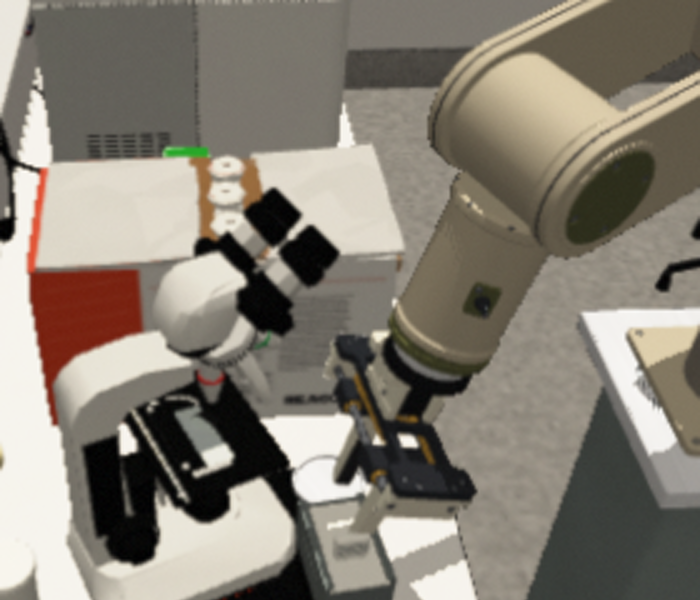

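The gripper is above the rib (about (350,550) in this crop) and well clear of the eyepieces, so I'll descend and grip.

play_rows --series '[{"linear": [0.5, 0, 1.7], "rotation": [0, 0, 0]}, {"linear": [1, 0, 3.4], "rotation": [0, 0, 0]}, {"linear": [1.5, -0.05, 5.1], "rotation": [0, 0.1, 0]}, {"linear": [1.85, -0.05, 6.2], "rotation": [0, 0.1, 0]}, {"linear": [2.06, -0.07, 6.87], "rotation": [0, 0.1, 0]}, {"linear": [2.06, -0.07, 6.87], "rotation": [0, 0.1, 0]}, {"linear": [2.06, -0.07, 6.87], "rotation": [0, 0.1, 0]}]'

```text
time: 3.5
tool_pos: [528.1, 272.1, 61.4]
tool_rot: [-0.068, 0.988, 0.01, 0.139]
force: [-0.3, -0.1, 0.9]
width: 51.2
```

play_rows --series '[{"linear": [0, 0, 0]}, {"linear": [0, 0, 0]}, {"linear": [0, 0, 0]}, {"linear": [0, 0, 0]}, {"linear": [0, 0, 0]}, {"linear": [0, 0, 0]}, {"linear": [0, 0, 0]}, {"linear": [0, 0, 0]}]' --fingers 0 --grip_force 20

```text
schema error: expected keys linear, rotation
```

```bash
python3 - <<'E'
from h import *
state(); world([[-1.36,9.9,0]])
E
```

```text
t 3.5 grasp [522.9 271.3  79.7] yaw 97.8 zax [ 0.273  0.038 -0.961] F [-0.3 -0.1  0.9] w 51.2 j [ 0.44  0.01  1.94 -0.1   0.93 -1.22]
world->tool cm [[-0.0, 1.0, 0.0]]
```

play_rows --series '[{"linear": [0, 0, 0], "rotation": [0, 0, 0]}, {"linear": [0, 0, 0], "rotation": [0, 0, 0]}, {"linear": [0, 0, 0], "rotation": [0, 0, 0]}, {"linear": [0, 0, 0], "rotation": [0, 0, 0]}, {"linear": [0, 0, 0], "rotation": [0, 0, 0]}, {"linear": [0, 0, 0], "rotation": [0, 0, 0]}]' --fingers 0 --grip_force 20

```text
time: 4.1
tool_pos: [528.2, 272.0, 61.4]
tool_rot: [-0.068, 0.988, 0.01, 0.139]
force: [0.2, 0.3, 0.9]
width: 12.1
```

```bash
python3 -c "
from h import *
state()"
```

```text
t 4.1 grasp [523.  271.3  79.7] yaw 97.8 zax [ 0.273  0.038 -0.961] F [0.2 0.3 0.9] w 12.1 j [ 0.44  0.01  1.94 -0.1   0.93 -1.22]
```

The rib is held at 12.1 mm with no side force. Now slide along +y, 4 cm first, and check the force.

play_rows --series '[{"linear": [0, 0.5, 0], "rotation": [0, 0, 0]}, {"linear": [0, 1, 0], "rotation": [0, 0, 0]}, {"linear": [0, 1.5, 0], "rotation": [0, 0, 0]}, {"linear": [0, 2, 0], "rotation": [0, 0, 0]}, {"linear": [0, 2.5, 0], "rotation": [0, 0, 0]}, {"linear": [0, 3, 0], "rotation": [0, 0, 0]}, {"linear": [0, 3.5, 0], "rotation": [0, 0, 0]}, {"linear": [0, 4, 0], "rotation": [0, 0, 0]}]'

```text
time: 4.9
tool_pos: [522.6, 312.1, 61.5]
tool_rot: [-0.068, 0.988, 0.01, 0.139]
force: [0.9, -1.3, 0.6]
width: 12.0
```

```bash
python3 -c "
from h import *
state()
for c in('top','side'):
    eyes.camera(c)
    for r in models.tip_of(c,'lid_grip')[:1]: print(c,r['p'],at_z(c,r['xy'],77.5))
"
```

```text
t 4.9 grasp [517.4 311.4  79.7] yaw 97.8 zax [ 0.273  0.038 -0.961] F [ 0.9 -1.3  0.6] w 12.0 j [ 0.52  0.06  1.89 -0.13  0.93 -1.13]
top 0.52 [[522.79980172 310.02222997  77.5       ]]
side 0.92 [[515.32365738 304.99946967  77.5       ]]
```

The sliding force is small, about 1 N. Continuing out past the free point, kept level.

play_rows --series '[{"linear": [0, 0.8, 0], "rotation": [0, 0, 0]}, {"linear": [0, 1.6, 0], "rotation": [0, 0, 0]}, {"linear": [0, 2.4, 0], "rotation": [0, 0, 0]}, {"linear": [0, 3.2, 0], "rotation": [0, 0, 0]}, {"linear": [0, 4, 0], "rotation": [0, 0, 0]}, {"linear": [0, 4.8, 0], "rotation": [0, 0, 0]}, {"linear": [0, 5.6, 0], "rotation": [0, 0, 0]}, {"linear": [0, 6.4, 0], "rotation": [0, 0, 0]}, {"linear": [0, 7.2, 0], "rotation": [0, 0, 0]}, {"linear": [0, 8, 0], "rotation": [0, 0, 0]}]'

```text
time: 6.1
tool_pos: [511.5, 391.8, 61.4]
tool_rot: [-0.068, 0.988, 0.01, 0.139]
force: [0.8, -0.2, -0.3]
width: 12.0
```

play_rows --series '[{"linear": [0, 1, 0], "rotation": [0, 0, 0]}, {"linear": [0, 2, 0], "rotation": [0, 0, 0]}, {"linear": [0, 3, 0], "rotation": [0, 0, 0]}, {"linear": [0, 4, 0], "rotation": [0, 0, 0]}, {"linear": [0, 4.5, 0], "rotation": [0, 0, 0]}, {"linear": [0, 4.5, 0], "rotation": [0, 0, 0]}]'

```text
time: 6.7
tool_pos: [505.1, 437.2, 61.4]
tool_rot: [-0.068, 0.988, 0.01, 0.139]
force: [0.7, -0.3, -0.3]
width: 11.6
```

```bash
python3 - <<'E'
from h import *
state()
for c in('top','side'):
    im,d=eyes.camera(c);cv2.imwrite(f'pics/{c}3.png',im);np.save(f'{c}3.npy',d)
    P,_=cloud(c,d)
    q=P[(P[:,2]>40)&(P[:,2]<70)&(P[:,1]>325)&(P[:,1]<480)&(P[:,0]>455)&(P[:,0]<570)]
    if len(q)>20:
        r=cv2.minAreaRect(q[:,:2].astype(np.float32));print(c,len(q),np.round(r[0]),np.round(r[1]),round(r[2],1))
        A=np.c_[q[:,:2]-q[:,:2].mean(0),np.ones(len(q))];print(' plane',np.linalg.lstsq(A,q[:,2],rcond=None)[0].round(3))
a=cv2.imread('pics/side3.png')[180:340,200:400];b=cv2.imread('pics/top3.png')[180:300,100:260]
cv2.imwrite('pics/c3.png',np.vstack([cv2.resize(a,(500,400)),cv2.copyMakeBorder(cv2.resize(b,(267,200)),0,0,0,233,0)]))
goal([505,424,79.7],97.8,16)
world([[0,0,-50]])
E
```

```text
t 6.7 grasp [499.9 436.5  79.7] yaw 97.9 zax [ 0.272  0.039 -0.961] F [ 0.7 -0.3 -0.3] w 11.6 j [ 0.72  0.23  1.7  -0.18  0.98 -0.9 ]
top 85 [504. 422.] [ 57. 102.] 9.4
 plane [-3.100e-02 -3.400e-02  5.657e+01]
side 728 [505. 422.] [ 55. 106.] 8.0
 plane [ 1.5000e-02 -7.0000e-03  5.6974e+01]
goal tcp [510.2 424.7  61.4] linear [-0.32, -1.22, 0.08] rot [0.06, -0.04, 0.07]
world->tool cm [[1.38, -0.0, 4.81]]
```

View pics/c3.png

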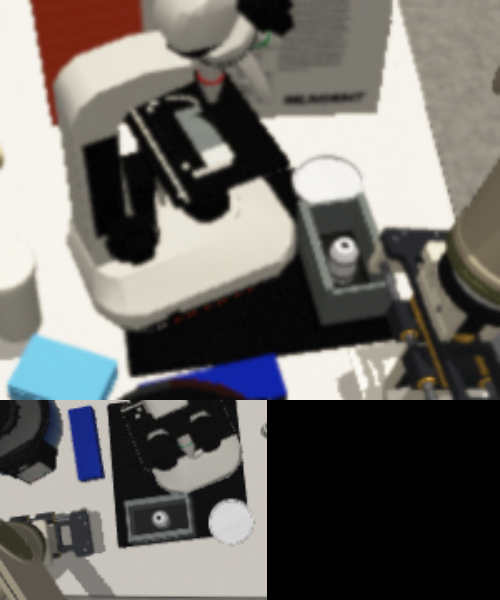

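The lid is free and level in the hand, and the objective stands in the open case at about (345,250) in the crop. Now I'll lower the lid to the worktop right here.

play_rows --series '[{"linear": [0.28, 0, 1], "rotation": [0, 0, 0]}, {"linear": [0.57, 0, 2], "rotation": [0, 0, 0]}, {"linear": [0.86, 0, 3], "rotation": [0, 0, 0]}, {"linear": [1.1, 0, 3.9], "rotation": [0, 0, 0]}, {"linear": [1.25, 0, 4.4], "rotation": [0, 0, 0]}, {"linear": [1.36, 0, 4.75], "rotation": [0, 0, 0]}, {"linear": [1.42, 0, 4.95], "rotation": [0, 0, 0]}, {"linear": [1.45, 0, 5.05], "rotation": [0, 0, 0]}, {"linear": [1.45, 0, 5.05], "rotation": [0, 0, 0]}]'

```text
time: 7.7
tool_pos: [505.5, 436.6, 9.2]
tool_rot: [-0.068, 0.988, 0.01, 0.139]
force: [0.5, 1.2, -0.5]
width: 11.7
```

```bash
python3 -c "
from h import *
state();world([[0,0,-10]])"
```

```text
t 7.7 grasp [500.3 435.8  27.5] yaw 97.9 zax [ 0.273  0.039 -0.961] F [ 0.5  1.2 -0.5] w 11.7 j [ 0.72  0.3   1.72 -0.2   0.89 -0.88]
world->tool cm [[0.28, -0.0, 0.96]]
```

play_rows --series '[{"linear": [0.02, 0, 0.08], "rotation": [0, 0, 0]}, {"linear": [0.04, 0, 0.15], "rotation": [0, 0, 0]}, {"linear": [0.04, 0, 0.15], "rotation": [0, 0, 0]}]'

```text
time: 8.0
tool_pos: [506.0, 437.1, 8.9]
tool_rot: [-0.068, 0.988, 0.01, 0.139]
force: [-2.6, -0.9, 5.3]
width: 12.0
```

play_rows --series '[{"linear": [0, 0, 0], "rotation": [0, 0, 0]}, {"linear": [0, 0, 0], "rotation": [0, 0, 0]}, {"linear": [0, 0, 0], "rotation": [0, 0, 0]}, {"linear": [0, 0, 0], "rotation": [0, 0, 0]}]' --fingers 0.4

```text
time: 8.4
tool_pos: [506.0, 437.0, 8.8]
tool_rot: [-0.068, 0.988, 0.01, 0.139]
force: [0.6, -1.5, -0.4]
width: 36.3
```

```bash
python3 - <<'E'
from h import *
state()
P=[]
for c in('top','side'):
    d=np.load(f'{c}3.npy');q,_=cloud(c,d)
    m=(abs(q[:,0]-525.5)<20)&(abs(q[:,1]-254.5)<35)&(q[:,2]>15)&(q[:,2]<60)
    q=q[m];n=q[q[:,2]>42];print(c,len(q),len(n),'all',np.round(np.median(q,0),1),'nose',np.round(n.mean(0),1) if len(n) else '')
    im,_=eyes.camera(c)
    for r in models.tip_of(c,'objective_mid')[:2]: print(c,r['p'],at_z(c,r['xy'],27))
world([[0,0,100]])
E
```

```text
t 8.4 grasp [500.8 436.2  27.1] yaw 97.9 zax [ 0.274  0.039 -0.961] F [ 0.6 -1.5 -0.4] w 36.3 j [ 0.72  0.31  1.72 -0.2   0.89 -0.88]
top 75 51 all [523.  251.3  45.4] nose [523.2 253.9  48.2]
top 0.55 [[512.69825004 255.82366256  27.        ]]
top 0.41 [[528.39475539 258.66632552  27.        ]]
side 147 66 all [528.3 262.5  40.9] nose [526.6 257.8  47.9]
side 0.67 [[521.657818   249.87334712  27.        ]]
world->tool cm [[-2.77, 0.02, -9.61]]
```

The lid touched down (5 N) and has been released. Now raise the arm and move over the objective.

play_rows --series '[{"linear": [-0.6, 0, -2], "rotation": [0, 0, 0]}, {"linear": [-1.4, 0, -5], "rotation": [0, 0, 0]}, {"linear": [-2.3, 0, -8], "rotation": [0, 0, 0]}, {"linear": [-3.2, 0, -11], "rotation": [0, 0, 0]}, {"linear": [-3.6, 0, -12.5], "rotation": [0, 0, 0]}, {"linear": [-3.6, 0, -12.5], "rotation": [0, 0, 0]}]' --fingers 0.5

```text
time: 9.2
tool_pos: [507.5, 438.1, 142.3]
tool_rot: [-0.068, 0.988, 0.012, 0.142]
force: [0.2, -0.6, 0.3]
width: 46.6
```

```bash
python3 - <<'E'
from clr import *
state();goal([525.2,255,130],92,16)
for z in(32,70,100,130): print(z,np.round(clr([525.2,255,z],92,16)))
E
```

```text
t 9.2 grasp [502.3 437.3 160.5] yaw 97.9 zax [ 0.278  0.043 -0.96 ] F [ 0.2 -0.6  0.3] w 46.6 j [ 0.72  0.15  1.64 -0.17  1.12 -0.93]
goal tcp [530.4 255.2 111.7] linear [1.07, -18.45, 2.79] rot [1.89, 0.31, 5.58]
32 [58. 53. 47.]
70 [48. 67. 41.]
100 [40. 62. 52.]
130 [43. 54. 71.]
```

play_rows --series '[{"linear": [0.1, -2, 0.3], "rotation": [0.2, 0, 0.6]}, {"linear": [0.3, -5, 0.7], "rotation": [0.5, 0.1, 1.4]}, {"linear": [0.5, -8, 1.2], "rotation": [0.8, 0.1, 2.4]}, {"linear": [0.7, -11, 1.7], "rotation": [1.1, 0.2, 3.3]}, {"linear": [0.8, -14, 2.1], "rotation": [1.4, 0.2, 4.2]}, {"linear": [1, -16.5, 2.5], "rotation": [1.7, 0.3, 5]}, {"linear": [1.07, -18, 2.75], "rotation": [1.85, 0.3, 5.5]}, {"linear": [1.07, -18.45, 2.79], "rotation": [1.89, 0.31, 5.58]}, {"linear": [1.07, -18.45, 2.79], "rotation": [1.89, 0.31, 5.58]}]'

```text
time: 10.1
tool_pos: [530.1, 254.9, 110.8]
tool_rot: [-0.017, 0.99, 0.002, 0.139]
force: [0.9, -0.1, 0.5]
width: 46.7
```

```bash
python3 - <<'E'
from h import *
state();goal([525.2,255,32],92,16)
for c in('side','top'):
    im,d=eyes.camera(c);q,_=cloud(c,d)
    m=(abs(q[:,0]-503)<60)&(abs(q[:,1]-424)<75)&(q[:,2]>-5)&(q[:,2]<45);q=q[m]
    r=q[q[:,2]>22];l=q[(q[:,2]<15)];print(c,'lid rib',len(r),np.round(np.median(r,0),1) if len(r) else '')
    if c=='side': cv2.imwrite('pics/c4.png',cv2.resize(im[150:350,230:430],(600,600),interpolation=2))
E
```

```text
t 10.1 grasp [524.9 254.7 129.1] yaw 92.0 zax [ 0.274  0.009 -0.962] F [ 0.9 -0.1  0.5] w 46.7 j [ 0.43 -0.06  1.91 -0.12  1.04 -1.13]
goal tcp [530.4 255.2  13.7] linear [2.64, 0.03, 9.35] rot [-0.02, -0.06, -0.03]
side lid rib 113 [502.7 438.6  32.5]
top lid rib 35 [508.7 436.   33.7]
```

View pics/c4.png

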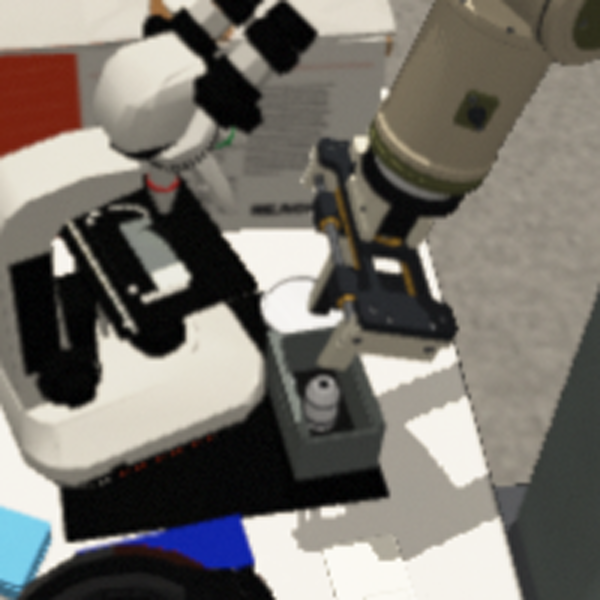

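The open gripper is above the objective (about (320,395) in the crop), and the lid lies flat at the lower right. Descending.

play_rows --series '[{"linear": [0.56, 0, 2], "rotation": [0, 0, 0]}, {"linear": [1.1, 0, 4], "rotation": [0, 0, 0]}, {"linear": [1.6, 0, 5.6], "rotation": [0, 0, 0]}, {"linear": [2, 0, 7], "rotation": [0, 0, 0]}, {"linear": [2.3, 0, 8.2], "rotation": [0, 0, 0]}, {"linear": [2.5, 0, 9], "rotation": [0, 0, 0]}, {"linear": [2.64, 0.03, 9.35], "rotation": [0, 0, 0]}, {"linear": [2.64, 0.03, 9.35], "rotation": [0, 0, 0]}]'

```text
time: 11.0
tool_pos: [530.7, 256.3, 14.2]
tool_rot: [-0.018, 0.99, 0.003, 0.139]
force: [1.0, -0.4, -0.0]
width: 46.3
```

play_rows --series '[{"linear": [0, 0, 0], "rotation": [0, 0, 0]}, {"linear": [0, 0, 0], "rotation": [0, 0, 0]}, {"linear": [0, 0, 0], "rotation": [0, 0, 0]}, {"linear": [0, 0, 0], "rotation": [0, 0, 0]}, {"linear": [0, 0, 0], "rotation": [0, 0, 0]}]' --fingers 0 --grip_force 25

```text
time: 11.5
tool_pos: [531.3, 256.5, 15.0]
tool_rot: [-0.018, 0.99, 0.003, 0.14]
force: [-1.0, -1.0, 4.5]
width: 27.1
```

```bash
python3 - <<'E'
from clr import *
state();world([[0,0,80]])
g=np.array([525.5,127.5]);
for y in(54,60,66):
  for z in(33,60,90,112): print(y,z,np.round(clr([g[0]-9,g[1]+10,z],y,16)))
E
```

```text
t 11.5 grasp [526.  256.3  33.3] yaw 92.0 zax [ 0.276  0.01  -0.961] F [-1.  -1.   4.5] w 27.1 j [ 0.43  0.08  1.97 -0.14  0.84 -1.09]
world->tool cm [[-2.21, 0.0, -7.69]]
54 33 [23. 64. 30.]
54 60 [22. 55. 24.]
54 90 [21. 49. 32.]
54 112 [17. 44. 44.]
60 33 [20. 69. 35.]
60 60 [20. 60. 30.]
60 90 [18. 54. 37.]
60 112 [20. 49. 49.]
66 33 [16. 73. 40.]
66 60 [16. 65. 35.]
66 90 [16. 58. 42.]
66 112 [16. 54. 54.]
```

play_rows --series '[{"linear": [-0.14, 0, -0.5], "rotation": [0, 0, 0]}, {"linear": [-0.42, 0, -1.45], "rotation": [0, 0, 0]}, {"linear": [-0.7, 0, -2.4], "rotation": [0, 0, 0]}, {"linear": [-1, 0, -3.5], "rotation": [0, 0, 0]}, {"linear": [-1.3, 0, -4.6], "rotation": [0, 0, 0]}, {"linear": [-1.6, 0, -5.7], "rotation": [0, 0, 0]}, {"linear": [-1.9, 0, -6.7], "rotation": [0, 0, 0]}, {"linear": [-2.1, 0, -7.3], "rotation": [0, 0, 0]}, {"linear": [-2.21, 0, -7.7], "rotation": [0, 0, 0]}, {"linear": [-2.21, 0, -7.7], "rotation": [0, 0, 0]}]'

```text
time: 12.5
tool_pos: [531.5, 256.6, 95.7]
tool_rot: [-0.018, 0.99, 0.003, 0.14]
force: [0.3, 0.1, -0.2]
width: 27.5
```

```bash
python3 - <<'E'
from clr import *
state()
im,d=eyes.camera('side');cv2.imwrite('pics/c5.png',cv2.resize(im[210:310,280:420],(700,500),interpolation=2))
g=np.array([516.5,137.5,113])
s=np.array([526,256.3,113])
for f in(0,.25,.5,.75,1): print(f,np.round(clr(s+(g-s)*f,92-33*f,16)))
goal(g,59,16)
E
```

```text
t 12.5 grasp [526.2 256.4 114. ] yaw 92.0 zax [ 0.277  0.011 -0.961] F [ 0.3  0.1 -0.2] w 27.5 j [ 0.43 -0.04  1.92 -0.13  1.   -1.12]
0 [38. 58. 59.]
0.25 [37. 52. 57.]
0.5 [27. 49. 55.]
0.75 [12. 47. 52.]
1 [20. 48. 49.]
goal tcp [521.  134.8  94.7] linear [1.4, -12.12, -0.38] rot [9.14, 0.04, 31.75]
```

View pics/c5.png

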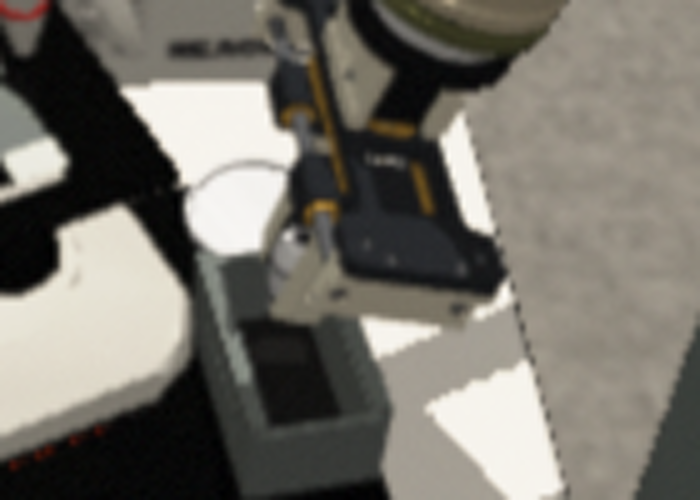

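The objective is held upright, clear of the case. Now carry it to above the dish, bowing slightly towards the robot to stay off the microscope.

play_rows --series '[{"linear": [0.3, -0.7, -0.1], "rotation": [0.5, 0, 1.6]}, {"linear": [0.9, -2.2, -0.3], "rotation": [1.4, 0, 4.8]}, {"linear": [1.5, -4, -0.5], "rotation": [2.6, 0, 9]}, {"linear": [1.9, -5.8, -0.6], "rotation": [3.9, 0, 13.5]}, {"linear": [2.2, -7.6, -0.65], "rotation": [5.3, 0, 18.5]}, {"linear": [2.2, -9.3, -0.6], "rotation": [6.7, 0, 23.3]}, {"linear": [1.9, -10.8, -0.55], "rotation": [8, 0, 27.7]}, {"linear": [1.6, -11.7, -0.45], "rotation": [8.8, 0, 30.5]}, {"linear": [1.4, -12.12, -0.38], "rotation": [9.14, 0, 31.75]}, {"linear": [1.4, -12.12, -0.38], "rotation": [9.14, 0, 31.75]}]'

```text
time: 13.55
tool_pos: [520.8, 134.2, 94.3]
tool_rot: [0.265, 0.954, -0.037, 0.134]
force: [0.6, -0.3, -1.5]
width: 27.5
```

```bash
python3 - <<'E'
from clr import *
state()
# dish centre refined: circle fit of rim-height points from first clouds
from scipy.optimize import least_squares
for c in('top','side'):
    P,uv=cloud(c,np.load(f'{c}0.npy'))
    im=cv2.imread(f'pics/{c}0.png');br=im[uv[:,1],uv[:,0]].min(1)
    # bright pixels of dish
    m=(abs(P[:,0]-525)<60)&(abs(P[:,1]-127)<60)&(P[:,2]<20)&(br>100)&(P[:,1]>75)
    q=P[m];(cc,r)=cv2.minEnclosingCircle(q[:,:2].astype(np.float32));print(c,len(q),np.round(cc),round(r),np.round(q[:,:2].mean(0)))
goal([516.5,137.5,33.3],59,16)
for c in('top','side'):
    eyes.camera(c)
    for r in models.tip_of(c,'dish')[:3]: print(c,round(r['p'],2),at_z(c,r['xy'],0).round())
E
```

```text
t 13.55 grasp [516.3 137.  112.5] yaw 58.9 zax [ 0.236 -0.143 -0.961] F [ 0.6 -0.3 -1.5] w 27.5 j [ 0.3  -0.11  1.99 -0.24  1.08 -0.63]
top 1222 [524. 129.] 80 [515. 123.]
side 794 [518. 131.] 76 [513. 121.]
goal tcp [521.  134.8  15. ] linear [2.19, 0.06, 7.61] rot [-0.04, 0.0, -0.06]
top 0.93 [[ 793. -259.    0.]]
top 0.69 [[527. 135.   0.]]
side 0.91 [[519. 129.   0.]]
side 0.35 [[521. 262.   0.]]
```

play_rows --series '[{"linear": [0.28, 0, 1], "rotation": [0, 0, 0]}, {"linear": [0.63, 0, 2.2], "rotation": [0, 0, 0]}, {"linear": [1, 0.02, 3.5], "rotation": [0, 0, 0]}, {"linear": [1.35, 0.03, 4.7], "rotation": [0, 0, 0]}, {"linear": [1.64, 0.04, 5.7], "rotation": [0, 0, 0]}, {"linear": [1.87, 0.05, 6.5], "rotation": [0, 0, 0]}, {"linear": [2.02, 0.06, 7.02], "rotation": [0, 0, 0]}, {"linear": [2.1, 0.06, 7.3], "rotation": [0, 0, 0]}, {"linear": [2.1, 0.06, 7.3], "rotation": [0, 0, 0]}]'

```text
time: 14.65
tool_pos: [520.9, 135.6, 18.4]
tool_rot: [0.264, 0.954, -0.037, 0.134]
force: [0.7, -0.1, -0.9]
width: 27.1
```

play_rows --series '[{"linear": [0.02, 0, 0.07], "rotation": [0, 0, 0]}, {"linear": [0.02, 0, 0.07], "rotation": [0, 0, 0]}]'

```text
time: 14.85
tool_pos: [521.3, 135.7, 18.1]
tool_rot: [0.264, 0.954, -0.037, 0.135]
force: [-0.4, 0.8, -0.9]
width: 27.3
```

play_rows --series '[{"linear": [0.02, 0, 0.07], "rotation": [0, 0, 0]}, {"linear": [0.02, 0, 0.07], "rotation": [0, 0, 0]}]'

```text
time: 15.05
tool_pos: [521.5, 135.7, 17.7]
tool_rot: [0.264, 0.954, -0.037, 0.135]
force: [0.8, 0.3, -0.1]
width: 27.6
```

```bash
python3 - <<'E'
from h import *
state()
im,d=eyes.camera('side');cv2.imwrite('pics/c6.png',cv2.resize(im[200:300,280:420],(700,500),interpolation=2))
E
```

```text
t 15.05 grasp [517.  138.4  36. ] yaw 59.0 zax [ 0.238 -0.142 -0.961] F [ 0.8  0.3 -0.1] w 27.6 j [ 0.3   0.01  2.03 -0.26  0.93 -0.59]
```

View pics/c6.png

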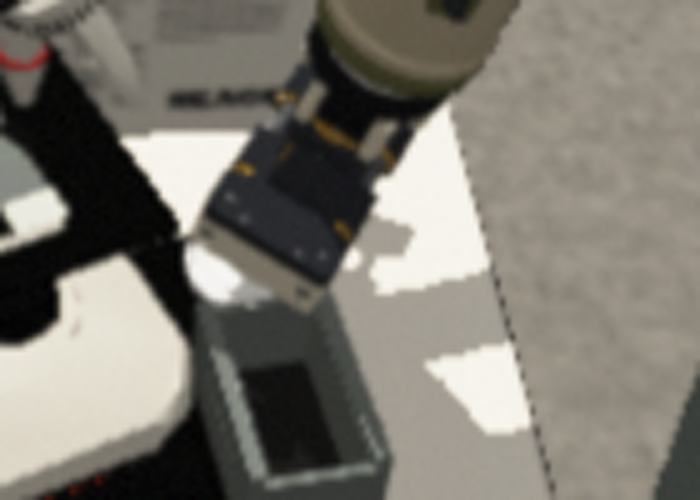

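The gripper hides the dish here, so I'll feel for the floor in small steps.

play_rows --series '[{"linear": [0.02, 0, 0.08], "rotation": [0, 0, 0]}, {"linear": [0.04, 0, 0.15], "rotation": [0, 0, 0]}]'

```text
time: 15.3
tool_pos: [521.6, 135.8, 16.1]
tool_rot: [0.264, 0.954, -0.037, 0.135]
force: [-0.5, -0.3, -0.6]
width: 27.5
```

play_rows --series '[{"linear": [0.02, 0, 0.08], "rotation": [0, 0, 0]}, {"linear": [0.04, 0, 0.15], "rotation": [0, 0, 0]}]'

```text
time: 15.5
tool_pos: [521.8, 135.7, 14.9]
tool_rot: [0.264, 0.954, -0.037, 0.135]
force: [-5.5, 0.1, 9.9]
width: 27.3
```

Contact at the same height as in the case seat, about 10 N. Ease off slightly, then open.

play_rows --series '[{"linear": [-0.01, 0, -0.04], "rotation": [0, 0, 0]}, {"linear": [-0.01, 0, -0.04], "rotation": [0, 0, 0]}]'

```text
time: 15.7
tool_pos: [521.8, 135.8, 15.4]
tool_rot: [0.264, 0.954, -0.037, 0.135]
force: [1.1, 0.3, -0.9]
width: 27.1
```

play_rows --series '[{"linear": [0, 0, 0], "rotation": [0, 0, 0]}, {"linear": [0, 0, 0], "rotation": [0, 0, 0]}, {"linear": [0, 0, 0], "rotation": [0, 0, 0]}, {"linear": [0, 0, 0], "rotation": [0, 0, 0]}]' --fingers 0.5

```text
time: 16.1
tool_pos: [521.9, 135.8, 15.4]
tool_rot: [0.264, 0.954, -0.037, 0.135]
force: [-0.1, -0.1, 0.4]
width: 46.1
```

```bash
python3 - <<'E'
from clr import *
state();world([[0,0,120]])
for z in(34,70,110,154):print(np.round(clr([517,138.4,z],59,16)))
E
```

```text
t 16.1 grasp [517.3 138.5  33.7] yaw 59.0 zax [ 0.238 -0.142 -0.961] F [-0.1 -0.1  0.4] w 46.1 j [ 0.3   0.02  2.03 -0.26  0.92 -0.58]
world->tool cm [[-3.32, 0.01, -11.53]]
[21. 67. 33.]
[21. 56. 29.]
[21. 48. 47.]
[22. 40. 80.]
```

Go straight up 120 mm, then back away towards the robot.

play_rows --series '[{"linear": [-0.14, 0, -0.5], "rotation": [0, 0, 0]}, {"linear": [-0.42, 0, -1.45], "rotation": [0, 0, 0]}, {"linear": [-0.8, 0, -2.8], "rotation": [0, 0, 0]}, {"linear": [-1.4, 0, -4.8], "rotation": [0, 0, 0]}, {"linear": [-2, 0, -7], "rotation": [0, 0, 0]}, {"linear": [-2.7, 0, -9.3], "rotation": [0, 0, 0]}, {"linear": [-3.32, 0, -11.53], "rotation": [0, 0, 0]}, {"linear": [-3.32, 0, -11.53], "rotation": [0, 0, 0]}]'

```text
time: 16.9
tool_pos: [524.7, 136.6, 141.3]
tool_rot: [0.264, 0.954, -0.035, 0.139]
force: [0.0, 0.4, 0.6]
width: 46.7
```

```bash
python3 -c "
from h import *
state();world([[-130,0,30],[-100,120,0]])"
```

```text
t 16.9 grasp [520.  139.3 159.5] yaw 59.1 zax [ 0.246 -0.139 -0.959] F [0.  0.4 0.6] w 46.7 j [ 0.3  -0.16  1.95 -0.23  1.16 -0.66]
world->tool cm [[9.83, -6.66, -6.08], [14.16, 5.15, -4.13]]
```

play_rows --series '[{"linear": [1.5, -1, -0.9], "rotation": [0, 0, 0]}, {"linear": [3.5, -2.4, -2.2], "rotation": [0, 0, 0]}, {"linear": [5.7, -3.9, -3.5], "rotation": [0, 0, 0]}, {"linear": [7.9, -5.4, -4.9], "rotation": [0, 0, 0]}, {"linear": [9.8, -6.7, -6.1], "rotation": [0, 0, 0]}, {"linear": [9.8, -6.7, -6.1], "rotation": [0, 0, 0]}, {"linear": [9.8, -6.7, -6.1], "rotation": [0, 0, 0]}]'

```text
time: 17.6
tool_pos: [394.9, 136.4, 171.9]
tool_rot: [0.264, 0.954, -0.034, 0.139]
force: [0.1, -0.5, 0.1]
width: 46.4
```

```bash
python3 - <<'E'
from h import *
state();out=[]
for c in('top','side'):
    im,d=eyes.camera(c);out.append(im);P,uv=cloud(c,d)
    m=(abs(P[:,0]-518)<35)&(abs(P[:,1]-138)<40)&(P[:,2]>22)&(P[:,2]<60);q=P[m]
    print(c,'obj',len(q),np.round(np.median(q,0),1) if len(q) else '','nose',np.round(q[q[:,2]>44].mean(0),1) if (q[:,2]>44).any() else '',np.round(q[:,2].max(),1) if len(q) else '')
    l=P[(abs(P[:,0]-503)<50)&(abs(P[:,1]-424)<65)&(P[:,2]<15)]
    r=P[(abs(P[:,0]-503)<50)&(abs(P[:,1]-424)<65)&(P[:,2]>22)];print(c,'rib',np.round(np.median(r,0),1),len(r))
    for n in('objective_mid','lid_grip'):
        for t in models.tip_of(c,n)[:1]: print(c,n,round(t['p'],2),at_z(c,t['xy'],27 if n[0]=='o' else 25).round(1))
a=cv2.resize(out[0][170:290,120:280],(400,300),interpolation=2);b=cv2.resize(out[1][210:330,280:420],(400,343),interpolation=2)
cv2.imwrite('pics/c7.png',np.hstack([cv2.copyMakeBorder(a,0,43,0,0,0),b]))
E
```

```text
t 17.6 grasp [390.2 139.  190.1] yaw 59.1 zax [ 0.248 -0.138 -0.959] F [ 0.1 -0.5  0.1] w 46.4 j [ 0.41 -0.56  2.2  -0.23  1.34 -0.58]
top obj 81 [513.2 139.4  45.4] nose [515.2 140.2  48.1] 53.1
top rib [500.  434.5  32.3] 57
top objective_mid 0.57 [[515.9 143.7  27. ]]
top lid_grip 0.68 [[499.3 440.4  25. ]]
side obj 108 [519.  147.4  42.4] nose [518.6 141.9  48.5] 52.4
side rib [502.3 438.6  32.7] 113
side objective_mid 0.66 [[512.2 144.5  27. ]]
side lid_grip 0.93 [[499.  431.2  25. ]]
```

View pics/c7.png

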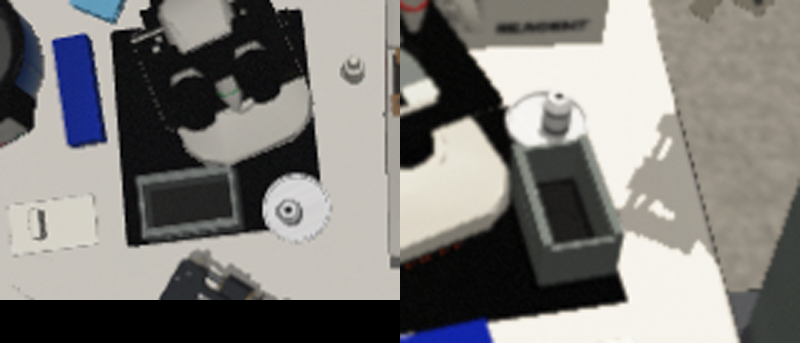

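The objective stands upright inside the dish, at about (290,210) in the left crop. The lid lies flat with its rib up at (50,225), and the gripper is clear. Handing in.

```bash
python3 -c "
from workcell import bot
print(bot.hand_in())"
```

```text
the job is handed in; nothing more can be done
None
```

The job is handed in at about 17.7 s of robot time; no verdict was reported. I slid the lid out level, with about 1 N of sliding force. I laid it flat on the worktop with the rib up, then lifted the objective out and set it upright in the leftmost dish, feeling for the floor before letting go.

Last checks:
- **Objective:** it looks upright in both cameras. Its nose is at about z = 48 mm and its centre about 13 mm from the dish centre (limit 28 mm).
- **Lid:** flat, with the rib's visible surface at about z = 32.5 mm, as expected for a lid lying on the worktop.
- **Robot:** the gripper was open and backed off about 130 mm, with no contact force.

The highest force I read was about 10 N, at touchdown in the dish.

**Disagreements:** the networks' lid and objective points differed between the two cameras by up to about 10 mm, so I used the depth data and the picture instead. The gripper read 27–27.5 mm on the 28 mm barrel. I could not see the dish floor during touchdown, so I relied on the force reading and the matching height.

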